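Index the sample cell and set the range of a turbidity meter

ROBOT

A 6-joint arm with a two-finger parallel gripper is mounted at the origin on the work surface. World frame = base frame: x ahead of the robot, y to its left, z up, the work surface at z = 0. Lengths are in m, angles in rad, forces in N, time in s.
With the tool pointing down it reaches from about 0.325 to 0.775 m from the base axis. Payload 5.5 kg.
Tool frame: the origin (TCP) lies midway between the tips of the shut fingers; the grasp point (between the pads) lies 19 mm behind it; z points along the fingers, y is the line along which they close (so a half turn about z gives the same grasp; the last joint's range is limited). The gripper opens to 88 mm and grips with 3 to 60 N. Pads are 20 mm wide; open, the fingers measure 115 mm over their backs; the gripper's body (75 mm by 178 mm) begins 61 mm behind the grasp point.
Start: joints at [1.207, 0.091, 1.231, -0, 1.82, -0.057], TCP at [0.181, 0.572, 0.223] pointing down, gripper open.
Joint ranges: [-2.87, 2.87], [-0.86, 2.18], [0.17, 2.46], [-1.51, 4.65], [0.06, 2.69], [-2.65, 2.65]. Speed limits (rad/s): [2.57, 2.57, 3.01, 3.14, 3.14, 3.14].

INTERFACE

Orientations are given as a 3x3 rotation matrix whose columns are the frame's x, y, z axes.
In Python, from rig import r gives the robot as it stands.
- The arm moves only by the shell command python3 -m crank 'ROWS' [FORCE]. ROWS is JSON, a list that holds one entry, the list of rows, each a list of 7 numbers: the shift along the tool's x, y, z in units of 20 cm (1.0 is 20 cm), then the turn, a rotation vector about the tool's x, y, z in units of 180 degrees (1.0 is 180 degrees), then the finger opening in mm, from 0 to 87.8. A call has 1 to 8 rows; each row shifts and turns the commanded pose from where the row before left it, along the tool's axes as they then stand; what a row does not reach is not made up. A row lasts 1/10 s, in which the tool goes at most 50 mm and 8.59 degrees, less where a joint would pass 70% of its speed; a pose out of reach is approached as far as the arm can. A call with a number of a shift or a turn outside -1 to 1 is refused whole. A call with a gripper value outside its range is refused whole. The fingers move at their own pace and stop on an object; FORCE is the grip in N (left out, the last holds). Time passes only in rows, so rows that do not move let the fingers close. It gives the time, the measured TCP pose, the force, the opening and the grip force at its end, in the units of the state.
- r.sense(): the state, without advancing time (a new reading comes with each control period).
- r.read_camera(name): name is "side" or "top"; returns a dict with "color" (420x560x3 uint8, red, green, blue), "range_z" (420x560 float32, m along the optical axis (not along the pixel's ray), 0 where there is no reading), "mtx" (3x3 intrinsics, pixels), "k1" (the pictures are not rectified: a ray, as slopes to the right and down, at radius r is drawn at 1 + k1 r^2 times it, then the intrinsics apply), "world_from_camera" (4x4, takes a point from camera to world coordinates). Camera axes: x right, y up, looking along -z (the intrinsics and any distortion apply to the point x, -y, -z); pixel columns grow to the right and rows downward; lengths in m; the calibration is good to about 2 mm. A picture is of the moment at which its call begins.
- r.close_job(): hands the job in; it is judged then, once.
The state is a dict: "clock": time; "q": joint angles; "qd": joint speeds; "tau": joint torques, N m; "tool_pos": TCP position; "tcp_rot": TCP orientation; "wrist_force": force on the tool from outside, world axes, zero at the start; "wrist_torque": the same for the moment, N m; "opening": opening from 0.0 (shut) to 1.0 (fully open); "gripper_force": force on a finger pad.
Only numpy, scipy, OpenCV 4.12 (cv2) and the standard library are available. Lean on these libraries where they do the work, as an engineer would, in place of code of your own. Each camera call takes 0.05 s, during which the arm holds its last target. There are 200 camera calls.

TASK

Get the turbidity meter ready for a reading: turn the sample cell in its well until the pointed lug on its cap points straight at the raised index bar on the meter's deck, and leave the cell standing fully down in the well. Also turn the meter's range dial until its pointer is on the one long line of its scale. Leave the flask, the reagent bottle and the light shield where they stand.

Things in the scene. Friction and masses are not known exactly. Their poses are not given: they have to be found in the camera images.
- meter: Light grey turbidity meter fixed to the table, 280 (x) by 320 (y) by 60 mm high, flat deck. Origin: centre of its underside; its -x side faces the robot at yaw 0; a 6 mm high display strip lies along its far edge (x 86 to 130 mm). Well axis vertical at x, y = 0, 80 mm, dial axis at 0, -80 mm. The well is a round hole 36 mm wide, 40 mm deep (floor at z = 20 mm).
- index_mark (a point): Point on the meter 50 mm from the well's axis along the meter's +x, 12 mm above the deck, where the lug's tip should point. The index bar is a black bar on the deck close by, 24 mm long (52 to 76 mm from the well's axis), 7 wide, 4 high, running radially from the well towards the display. The lug swings clear of everything.
- cell: Sample cell standing loose in the well: glass vial 34 mm wide, 48 mm long, with a round black cap 44 mm wide, 30 mm high (48 to 78 mm above the origin; it does not unscrew). About 100 g. Origin: centre of its underside; z up its axis, x along the lug. Fully down, its origin is 20 mm above the meter's underside and the cap spans 8 to 38 mm above the deck.
- lug_tip (a point): Tip of the pointed lug on the cap, 46 mm from the cell's axis along its +x, 52 mm above its origin. The lug is 14 mm wide, spans 49 to 55 mm above the cell's origin, sticks out 24 mm from the round cap and is black like it. The cap above it (56 to 78 mm) is a plain cylinder that can be gripped in any direction.
- dial (a joint): Range dial angle, rad, growing clockwise seen from above, 0 to 4.71 between stops; stays where left. The pointer's direction, anticlockwise from the meter's +x, is 2.356 minus the value. The scale has ten black lines on the deck, one every 0.524 rad from 0; the sixth, at 2.618 rad, is the only long one (26 mm; others 9 mm).
- dial_grip (a point): On the dial's vertical axis, 26 mm above the deck: the point to grip. The dial is a black disc 60 mm wide, 7 mm high, with an upright bar grip 12 mm wide, 62 mm long, 6 to 32 mm above the deck. This frame turns with the dial: x runs along the bar to the pointer end, which has a sharp nose and a white line on top.
- flask: Bystander: conical glass flask, 72 mm across the base, 120 mm high; origin at the centre of its underside.
- reagent: Bystander: brown glass reagent bottle, 54 mm in diameter, 110 mm high; origin at the centre of its underside.
- shield: Bystander: black light shield with a small knob on top, 52 mm in diameter, 66 mm high; origin at the centre of its underside.
Not all that is in view belongs to the job. Leave any purple or red look-alike of the cell alone.

How it is judged:
By the outcome, as a careful person would: the job done as asked, in the order asked, and still so for the second after the job is handed in, with the robot touching nothing.
It also fails if it takes over 48 s, if anything falls off the work surface, if the arm or the gripper's body presses on something with over 40 N, if the wrist force passes 120 N, or if a joint passes its speed limit or range.

## Working session

There is one attempt and no reset: what is moved stays moved. The work goes in short steps, Python scripts to look and compute and a shell command to move; the robot and the scene stay as the last step left them, time stands still between calls to the robot, and variables do not carry over. Pictures are saved under pics/ and viewed, at most 10 in all, crops included, and the job is handed in when it is done.

```bash
mkdir -p pics; ls; cat > h.py <<'E'
import numpy as np,cv2
from rig import r
def snap(n,tag):
    c=r.read_camera(n); cv2.imwrite(f'pics/{tag}.png',c['color'][:,:,::-1]); np.savez(f'{tag}.npz',**c); return c
def rays(c,uv):
    uv=np.atleast_2d(np.array(uv,float)); K=c['mtx']
    d=(uv-[K[0,2],K[1,2]])/[K[0,0],K[1,1]]
    s=d.copy()
    for _ in range(20): s=d/(1+float(c['k1'])*(s**2).sum(1,keepdims=True))
    T=c['world_from_camera']
    D=np.c_[s[:,0],-s[:,1],-np.ones(len(s))]@T[:3,:3].T
    return T[:3,3],D
def plane(c,uv,z):
    o,D=rays(c,uv); return o+D*((z-o[2])/D[:,2])[:,None]
def depth(c,uv):
    o,D=rays(c,uv); uv=np.atleast_2d(uv).astype(int)
    return o+D*c['range_z'][uv[:,1],uv[:,0]][:,None]
def proj(c,P):
    T=np.linalg.inv(c['world_from_camera']);p=np.atleast_2d(P)@T[:3,:3].T+T[:3,3]
    s=np.c_[p[:,0],-p[:,1]]/-p[:,2:]; s=s*(1+float(c['k1'])*(s**2).sum(1,keepdims=True))
    K=c['mtx'];return s*[K[0,0],K[1,1]]+[K[0,2],K[1,2]]
E
python3 - <<'E'
from h import *
for n in('side','top'):
    c=snap(n,n+'0');print(n,c['mtx'].round(1).tolist(),c['k1'],c['world_from_camera'].round(3).tolist())
    cv2.imwrite(f'pics/{n}0b.png',cv2.resize(c['color'][:,:,::-1],(800,600),interpolation=cv2.INTER_CUBIC))
print(r.sense())
E
```

```text
pics
side [[451.7, 0.0, 281.0], [0.0, 451.7, 209.0], [0.0, 0.0, 1.0]] 0.04977848510968883 [[0.763, 0.48, -0.434, 0.06], [-0.646, 0.544, -0.535, -0.559], [-0.02, 0.688, 0.725, 0.917], [0.0, 0.0, 0.0, 1.0]]
top [[387.6, 0.0, 283.0], [0.0, 387.6, 207.5], [0.0, 0.0, 1.0]] -0.10143424396900684 [[0.021, 0.986, -0.168, 0.428], [-1.0, 0.017, -0.024, 0.042], [-0.021, 0.168, 0.986, 1.023], [0.0, 0.0, 0.0, 1.0]]
{'clock': 0.1, 'q': array([ 1.20731659e+00,  9.18181297e-02,  1.23177854e+00,  1.33475627e-05,
        1.81978866e+00, -5.67146551e-02]), 'qd': array([-0.00172645, -0.00163338, -0.00094053,  0.00033093,  0.00026968,
        0.00187571]), 'tau': array([ 2.72878162e-03, -4.47857702e+01, -4.07566094e+01,  7.00404821e-02,
        2.84946535e-02, -1.27522267e-04]), 'tool_pos': array([0.1810971 , 0.57173911, 0.22159187]), 'tcp_rot': array([[-9.53316378e-01,  3.01972616e-01, -6.49436424e-04],
       [ 3.01973293e-01,  9.53314921e-01, -1.67094714e-03],
       [ 1.14537153e-04, -1.78905373e-03, -9.99998393e-01]]), 'wrist_force': array([ 1.05989178,  0.81883338, -0.76016833]), 'wrist_torque': array([-0.00338437, -0.0257646 , -0.02374123]), 'gripper_force': 0.0, 'opening': 0.9993955935958088}
```

View pics/top0b.png

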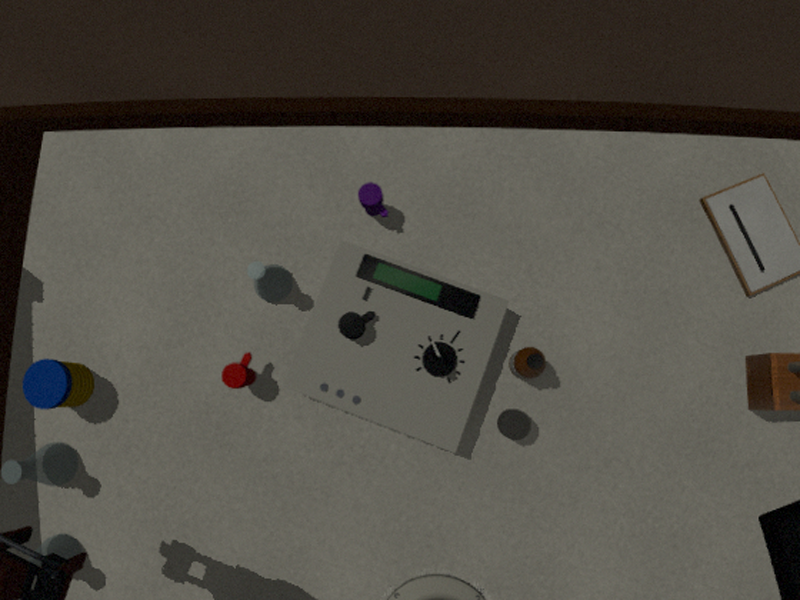

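View pics/side0b.png

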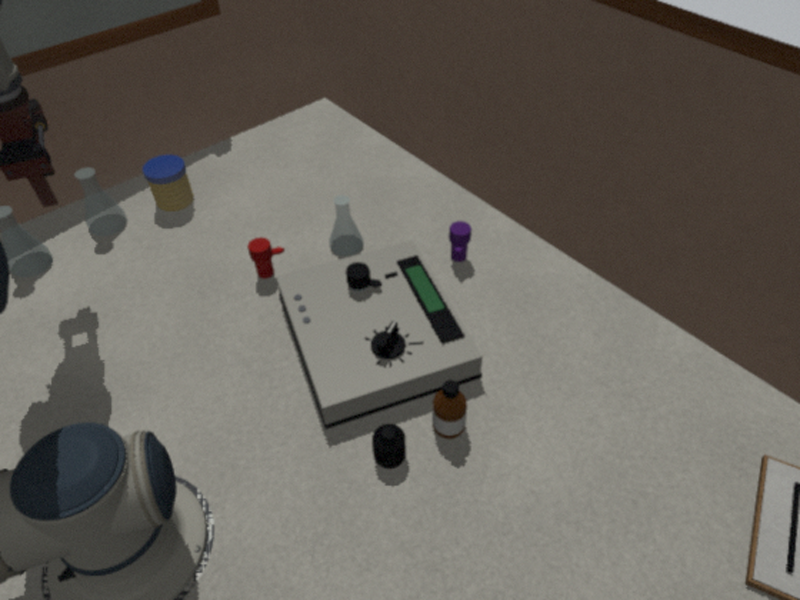

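The top view (800 px scale) shows the cell cap at (352,326), its lug tip near (373,316), the index bar at (367,294), the dial at (439,358) with its nose up-left and the long line at (455,336). The side view shows the same parts at cap (358,275), bar (391,275) and dial (388,345).

```bash
cat > m.py <<'E'
from h import *
import sys
tag=sys.argv[1]
for n,box in(('top',(200,160,375,330)),('side',(190,165,345,300))):
    c=dict(np.load(f'{n}{tag}.npz')); x0,y0,x1,y1=box
    im=c['color'][y0:y1,x0:x1]; g=im.max(2)
    m=(cv2.GaussianBlur(g,(3,3),0)<48).astype(np.uint8)
    k,l,st,ce=cv2.connectedComponentsWithStats(m)
    print(n,'median',np.median(g))
    for i in range(1,k):
        if st[i,4]<8: continue
        pts=np.argwhere(l==i)[:,::-1]+[x0,y0]
        P=plane(c,pts,.06)[:,:2]; mu=P.mean(0); (w,v)=np.linalg.eigh(np.cov(P.T))
        z=depth(c,pts); 
        print(st[i,4],'uv',(ce[i]+[x0,y0]).round(1),'xy@60',(mu*1000).round(1),'size',(np.sqrt(w*12)*1000).round(0),'ang',np.degrees(np.arctan2(v[1,1],v[0,1])).round(1),'z med/max',(np.median(z[:,2])*1000).round(1),(z[:,2].max()*1000).round(1))
    f=min(800/(x1-x0),600/(y1-y0))
    cv2.imwrite(f'pics/{n}{tag}z.png',cv2.resize(cv2.convertScaleAbs(im[:,:,::-1],alpha=1.8),None,fx=f,fy=f,interpolation=cv2.INTER_CUBIC)); print('scale',f)
E
python3 m.py 0
```

```text
top median 99.0
907 uv [298.7 202.6] xy@60 [605.1  26.9] size [ 49. 249.] ang 70.7 z med/max 66.2 1023.3
37 uv [201.2 197.9] xy@60 [612.9 275.5] size [ 9. 33.] ang -174.4 z med/max 19.8 29.3
16 uv [256.5 205.2] xy@60 [596.5 133.2] size [ 5. 21.] ang 159.9 z med/max 64.0 67.0
338 uv [248.4 227. ] xy@60 [540.8 151.7] size [41. 55.] ang 115.3 z med/max 97.3 1023.3
431 uv [307.8 251.8] xy@60 [481.6   2.4] size [51. 53.] ang 97.3 z med/max 67.9 1023.3
133 uv [370.  255.8] xy@60 [ 474.2 -151.8] size [25. 44.] ang 157.8 z med/max 88.1 114.1
334 uv [359.6 296.8] xy@60 [ 374.1 -125.4] size [39. 48.] ang 72.6 z med/max 53.2 70.8
scale 3.5294117647058822
side median 137.0
10 uv [317.1 167.3] xy@60 [756.3 130. ] size [ 5. 27.] ang 58.6 z med/max 59.0 68.3
489 uv [304.1 217. ] xy@60 [599.6  14.6] size [ 42. 242.] ang 72.1 z med/max 65.7 917.2
272 uv [251.6 194. ] xy@60 [549.  168.2] size [44. 68.] ang 75.6 z med/max 93.2 102.6
348 uv [271.5 241.2] xy@60 [484.7   5.4] size [47. 56.] ang -137.7 z med/max 67.6 94.8
472 uv [288.7 279.2] xy@60 [ 444.4 -107.2] size [ 24. 261.] ang 158.9 z med/max 10.7 917.2
73 uv [314.2 290.5] xy@60 [ 466.3 -166.9] size [14. 42.] ang 136.6 z med/max 64.1 72.3
32 uv [271.1 298.2] xy@60 [ 381.2 -119.2] size [ 7. 25.] ang 139.8 z med/max 50.3 66.1
scale 4.444444444444445
```

View pics/top0z.png

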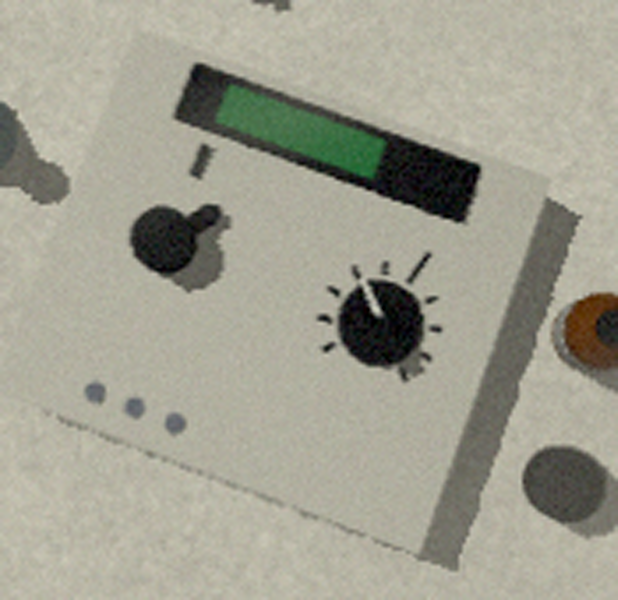

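View pics/side0z.png

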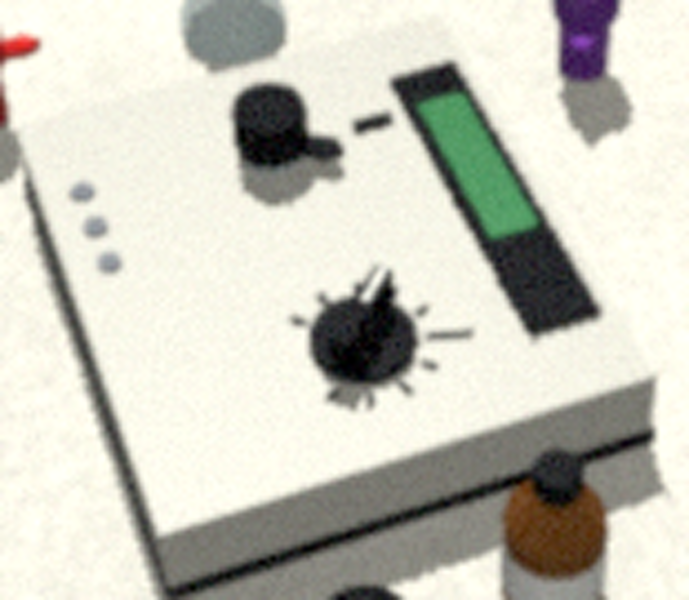

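The zoomed top crop shows the cap top at (163,238), lug tip (218,212), bar (206,146)-(197,178), dial white line (361,279)-(379,316) and long line (430,254)-(409,283). The side crop shows the cap top at (270,104), lug tip (341,148), bar (391,121)-(355,127), white line (384,268)-(365,300) and long line (472,332)-(430,335).

```bash
cat > tri.py <<'E'
from h import *
def tri(ct,cs,pt,ps):
    o1,D1=rays(ct,pt);o2,D2=rays(cs,ps)
    d1=D1[0]/np.linalg.norm(D1);d2=D2[0]/np.linalg.norm(D2)
    A=np.c_[d1,-d2];t=np.linalg.lstsq(A,o2-o1,rcond=None)[0]
    a=o1+d1*t[0];b=o2+d2*t[1];return (a+b)/2,np.linalg.norm(a-b)
E
python3 - <<'E'
from tri import *
ct=dict(np.load('top0.npz'));cs=dict(np.load('side0.npz'))
P={'captop':((163,238),(270,104)),'lug':((218,212),(341,148)),'barout':((206,146),(391,121)),'barin':((197,178),(355,127)),
'wnose':((361,279),(384,268)),'wtail':((379,316),(365,300)),'Lout':((430,254),(472,332)),'Lin':((409,283),(430,335)),
'sA':((197,63),(455,63)),'sB':((480,165),(600,314)),'sC':((466,222),(535,334)),'sD':((176,117),(392,80))}
R={}
for k,(a,b) in P.items():
    a=np.array(a)/3.5294+[200,160];b=np.array(b)/4.4444+[190,165]
    p,e=tri(ct,cs,a,b);R[k]=p;print(k,(p*1000).round(1),'gap',round(e*1000,1), 'topplane66/60',(plane(ct,a,.066)[0,:2]*1000).round(1),(plane(ct,a,.06)[0,:2]*1000).round(1))
M=[(130,160),(130,-124),None]
# fit meter pose from strip edge & bar
src=[];dst=[]
for k,q in(('barout',(76,80)),('barin',(52,80)),('captop',(0,80))): src.append(q);dst.append(R[k][:2]*1000)
ys=np.linalg.norm(R['sA']-R['sB'])*1000;print('strip len',ys,'width',np.linalg.norm(R['sA']-R['sD'])*1000)
ang=lambda a,b:np.degrees(np.arctan2(*(R[a]-R[b])[1::-1]))
print('yaw strip',ang('sA','sB')-90,ang('sD','sC')-90,'bar',ang('barout','barin'),'bar-cap',ang('barout','captop'),ang('barin','captop'),'lug',ang('lug','captop'),'white',ang('wnose','wtail'),'L',ang('Lout','Lin'))
sc=(R['sA']+R['sB']+R['sC']+R['sD'])/4*1000;print('strip centre',sc)
for y in(-19,-19.5,-20):
    t=np.radians(y);Rm=np.array([[np.cos(t),-np.sin(t)],[np.sin(t),np.cos(t)]])
    o=sc[:2]-Rm@[108,0];print(y,'meter',o.round(1),'well',(o+Rm@[0,80]).round(1),'dial',(o+Rm@[0,-80]).round(1))
E
```

```text
captop [535.6 151.8 101.1] gap 2.3 topplane66/60 [538.7 156.6] [539.4 157.3]
lug [558.2 116.4  75.9] gap 3.8 topplane66/60 [557.9 118.2] [558.8 118.7]
barout [607.6 128.5  57.6] gap 1.9 topplane66/60 [605.3 128.2] [606.4 128.8]
barin [583.2 133.4  64.6] gap 2.3 topplane66/60 [582.  133.9] [583.  134.5]
wnose [510.7  17.   89.3] gap 0.8 topplane66/60 [512.4  16.6] [513.   16.4]
wtail [486.    4.2  92.4] gap 2.0 topplane66/60 [486.8   3.7] [487.2   3.4]
Lout [531.7 -32.2  62.1] gap 1.0 topplane66/60 [530.9 -31.6] [531.5 -32.1]
Lin [511.9 -18.1  62.2] gap 3.2 topplane66/60 [510.2 -17. ] [510.7 -17.4]
sA [667.2 136.6  63.8] gap 1.3 topplane66/60 [666.  136.7] [667.5 137.3]
sB [596.1 -67.6  58.9] gap 0.0 topplane66/60 [594.9 -66.8] [595.9 -67.5]
sC [554.9 -57.5  64.8] gap 1.8 topplane66/60 [553.9 -56.9] [554.7 -57.5]
sD [627.  150.2  64.6] gap 1.6 topplane66/60 [626.  150.4] [627.3 151.1]
strip len 216.24709965478345 width 42.40809030486301
yaw strip -19.187577147532764 -19.161177125707766 bar -11.446517750224993 bar-cap -17.940701518168716 -21.099944935329603 lug -57.41377820053964 white 27.343539254381852 L -35.34919037849841
strip centre [611.29411582  40.39834841  63.01126966]
-19 meter [509.2  75.6] well [535.2 151.2] dial [ 4.831e+02 -1.000e-01]
-19.5 meter [509.5  76.4] well [536.2 151.9] dial [482.8   1. ]
-20 meter [509.8  77.3] well [537.2 152.5] dial [482.4   2.2]
```

```bash
cat > go.py <<'E'
import sys
from h import *
x,y,z,a=map(float,sys.argv[1:5]); s=r.sense(); R=s['tcp_rot']
d=R.T@(np.array([x,y,z])-s['tool_pos'])/.2
cur=np.degrees(np.arctan2(R[1,1],R[0,1]))
print('shift',d.round(4),'turn z',round((cur-a)/180,4),'cur ang',cur.round(2),'tilt',R[:2,2].round(4),'pos',s['tool_pos'].round(4),'open',s['opening'].round(3),'F',s['wrist_force'].round(1),'clk',s['clock'])
E
python3 -m crank '[[[-0.166,-0.105,0,0,0,0,87],[-0.166,-0.105,0,0,0,0,87],[-0.166,-0.105,0,0,0,0,87],[-0.166,-0.105,0,0,0,0,87],[-0.166,-0.105,0,0,0,0,87],[-0.166,-0.105,0,0,0,0,87],[-0.166,-0.105,0,0,0,0,87]]]'
python3 go.py .536 .1517 .15 32.6
```

```text
clock: 0.8
tool_pos: [0.359, 0.3602, 0.2222]
tcp_rot: [[-0.953, 0.302, -0.0], [0.302, 0.953, -0.0], [0.0, -0.001, -1.0]]
wrist_force: [0.1, 0.6, -0.4]
opening: 0.988
gripper_force: 0.0Traceback (most recent call last):
  File "go.py", line 6, in <module>
    print('shift',d.round(4),'turn z',round((cur-a)/180,4),'cur ang',cur.round(2),'tilt',R[:2,2].round(4),'pos',s['tool_pos'].round(4),'open',s['opening'].round(3),'F',s['wrist_force'].round(1),'clk',s['clock'])
                                                                                                                                              ^^^^^^^^^^^^^^^^^^
AttributeError: 'float' object has no attribute 'round'
```

```bash
sed -i "s/s\['opening'\].round(3)/round(s['opening'],3)/" go.py
python3 -m crank '[[[-0.166,-0.105,0,0,0,0,87],[-0.166,-0.105,0,0,0,0,87],[-0.166,-0.105,0,0,0,0,87],[-0.166,-0.105,0,0,0,0,87],[-0.166,-0.105,0,0,0,0,87],[-0.166,-0.105,0,0,0,0,87],[-0.166,-0.105,0,0,0,0,87]]]' >/dev/null
python3 -m crank '[[[0,0,0.05,0,0,0.044,87],[0,0,0.05,0,0,0.044,87],[0,0,0.05,0,0,0.044,87],[0,0,0.05,0,0,0.044,87],[0,0,0.05,0,0,0.045,87],[0,0,0,0,0,0,87],[0,0,0,0,0,0,87]]]' >/dev/null
python3 go.py .536 .1517 .15 32.6
```

```text
shift [-0.0003  0.004   0.1119] turn z 0.0015 cur ang 32.86 tilt [-0.0009 -0.0002] pos [0.5353 0.1513 0.1724] open 0.991 F [-0.5  0.2 -0.1] clk 2.2
```

```bash

python3 -m crank '[[[0,0.003,0.12,0,0,0,87],[0,0,0.12,0,0,0,87],[0,0,0.12,0,0,0,87],[0,0,0.1,0,0,0,87],[0,0,0.055,0,0,0,87],[0,0,0,0,0,0,87]]]' 10
python3 -m crank '[[[0,0,0,0,0,0,30],[0,0,0,0,0,0,30],[0,0,0,0,0,0,30],[0,0,0,0,0,0,30],[0,0,0,0,0,0,30],[0,0,0,0,0,0,30],[0,0,0,0,0,0,30],[0,0,0,0,0,0,30]]]' 10
python3 go.py .536 .1517 .068 70.8
```

```text
clock: 2.8
tool_pos: [0.5353, 0.1515, 0.0684]
tcp_rot: [[-0.541, 0.841, -0.002], [0.841, 0.541, -0.001], [0.001, -0.002, -1.0]]
wrist_force: [-0.2, -0.6, 0.3]
opening: 0.991
gripper_force: 0.0
clock: 3.6
tool_pos: [0.5366, 0.152, 0.07]
tcp_rot: [[-0.54, 0.842, 0.002], [0.842, 0.54, 0.001], [-0.0, 0.002, -1.0]]
wrist_force: [3.4, 2.4, 0.3]
opening: 0.502
gripper_force: 10.0
shift [ 0.0004 -0.0034  0.0101] turn z -0.2119 cur ang 32.65 tilt [0.0016 0.0007] pos [0.5366 0.152  0.07  ] open 0.502 F [3.4 2.4 0.3] clk 3.6
```

```bash

python3 -m crank '[[[0,0.005,0,0,0,0,30],[0,0,0,0,0,-0.0424,30],[0,0,0,0,0,-0.0424,30],[0,0,0,0,0,-0.0424,30],[0,0,0,0,0,-0.0424,30],[0,0,0,0,0,-0.0424,30],[0,0,0,0,0,0,30],[0,0,0,0,0,0,30]]]' 10
python3 go.py .536 .1517 .068 70.8; python3 - <<'E'
from h import *
snap('side','side1');
c=snap('top','top1')
a=cv2.convertScaleAbs(c['color'][190:270,200:310,::-1],alpha=1.8);b=cv2.convertScaleAbs(np.load('side1.npz')['color'][150:230,210:320,::-1],alpha=1.8)
cv2.imwrite('pics/grip1.png',cv2.resize(np.hstack([a,b]),(800,291),interpolation=cv2.INTER_CUBIC))
E
```

```text
clock: 4.4
tool_pos: [0.5374, 0.153, 0.07]
tcp_rot: [[-0.944, 0.329, 0.002], [0.329, 0.944, 0.001], [-0.001, 0.002, -1.0]]
wrist_force: [4.1, 4.2, 1.2]
opening: 0.501
gripper_force: 10.0
shift [ 0.0046 -0.0083  0.0102] turn z -0.0002 cur ang 70.77 tilt [0.0015 0.0014] pos [0.5374 0.153  0.07  ] open 0.501 F [4.1 4.2 1.2] clk 4.4
```

View pics/grip1.png

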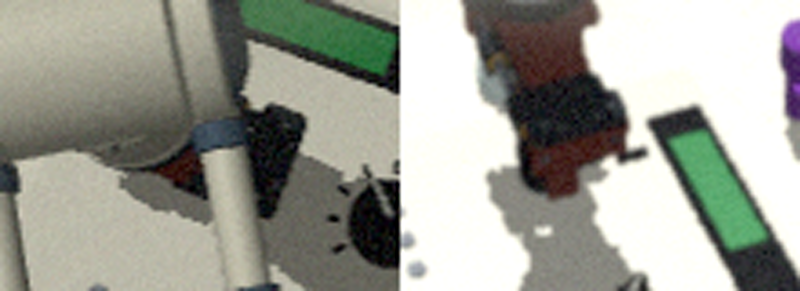

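The gripper hides the lug (left: top view, right: side view with the bar at (632,153)), so I will release and look from clear of it.

```bash

python3 -m crank '[[[0,0,0,0,0,0,87],[0,0,0,0,0,0,87],[0,0,0,0,0,0,87],[0,0,0,0,0,0,87],[0,0,-0.12,0,0,0,87],[0,0,-0.2,0,0,0,87],[0,0,-0.2,0,0,0,87],[0,0,-0.1,0,0,0,87]]]' >/dev/null
python3 go.py .480 .001 .16 117
```

```text
shift [ 0.024  -0.8093  0.1878] turn z -0.2568 cur ang 70.78 tilt [0.0047 0.0008] pos [0.5376 0.1522 0.1979] open 0.986 F [0.1 0.1 0.4] clk 5.3
```

```bash

python3 -m crank '[[[0.005,-0.162,0.03,0,0,0,87],[0.005,-0.162,0.03,0,0,0,87],[0.005,-0.162,0.03,0,0,0,87],[0.005,-0.162,0.03,0,0,0,87],[0.005,-0.162,0.03,0,0,0,87],[0,0,0,0,0,-0.0428,87],[0,0,0,0,0,-0.0428,87],[0,0,0,0,0,-0.0428,87]]]' >/dev/null
python3 -m crank '[[[0,0,0,0,0,-0.0428,87],[0,0,0,0,0,-0.0428,87],[0,0,0,0,0,-0.0428,87],[0,0,0,0,0,0,87],[0,0,0,0,0,0,87]]]' >/dev/null
python3 go.py .4825 .001 .16 117
python3 - <<'E'
from h import *
snap('side','side2');
c=snap('top','top2')
a=cv2.convertScaleAbs(c['color'][190:260,220:290,::-1],alpha=1.8);b=cv2.convertScaleAbs(np.load('side2.npz')['color'][160:230,225:295,::-1],alpha=1.8)
cv2.imwrite('pics/v2.png',cv2.resize(np.hstack([a,b]),(800,400),interpolation=cv2.INTER_CUBIC))
E
```

```text
shift [-0.0173 -0.0076  0.0179] turn z -0.0011 cur ang 116.81 tilt [-0.0003 -0.0001] pos [0.4787 0.0008 0.1636] open 0.991 F [-0.9 -0.3  0.4] clk 6.6
```

View pics/v2.png

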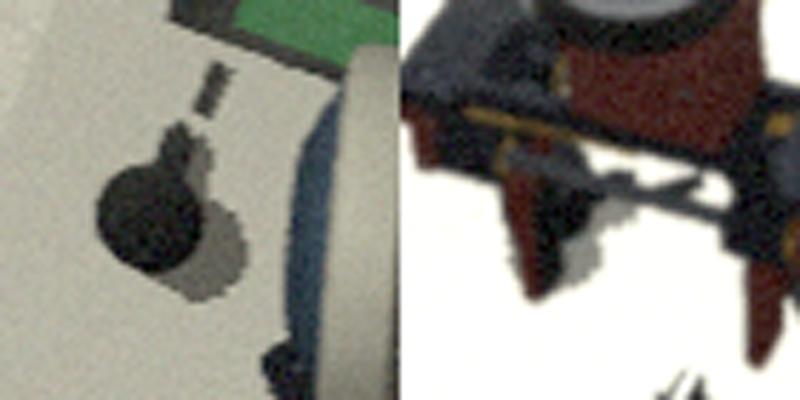

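The left (top) half shows the cap top at (148,220), the lug tip at (178,125) and the bar at (205,112)-(219,65). I'll compute the lug angle against the bar with each part at its own height.

```bash
cat > cellang.py <<'E'
from h import *
import sys
c=dict(np.load(sys.argv[1]))
im=c['color'].max(2).astype(np.uint8); x0,y0,x1,y1=220,195,276,248
S=8;g=cv2.resize(cv2.GaussianBlur(im,(3,3),0)[y0:y1,x0:x1],None,fx=S,fy=S,interpolation=cv2.INTER_CUBIC)
for th in(40,46,52):
    k,l,st,ce=cv2.connectedComponentsWithStats((g<th).astype(np.uint8))
    full=lambda p:(np.array(p)+.5)/S-.5+[x0,y0]
    i=1+np.argmax([st[j,4]*(abs(full(ce[j])-[247,226]).max()<9) for j in range(1,k)])
    m=(l==i).astype(np.uint8)
    cap=cv2.morphologyEx(m,cv2.MORPH_OPEN,cv2.getStructuringElement(cv2.MORPH_ELLIPSE,(70,70)))
    (cx,cy),rad=cv2.minEnclosingCircle(np.argwhere(cap)[:,::-1].astype(np.float32))
    C=plane(c,full((cx,cy)),.098)[0,:2]*1000
    lug=cv2.morphologyEx(m&~cv2.dilate(cap,np.ones((9,9))),cv2.MORPH_OPEN,np.ones((9,9)))
    pts=np.argwhere(lug)[:,::-1]
    L=plane(c,full(pts),.0745)[:,:2]*1000
    w=np.array([536.,151.6])
    mu=L.mean(0); tip=L[np.argmax(np.linalg.norm(L-w,axis=1))]
    A=lambda a,b:np.degrees(np.arctan2(*(a-b)[::-1])).round(1)
    ev=np.linalg.eigh(np.cov(L.T))[1][:,1];ev*=np.sign(ev[0])
    print(th,'cap',C.round(1),'lugmean',mu.round(1),'tip',tip.round(1),'ang mean/cap',A(mu,C),'mean/well',A(mu,w),'tip/cap',A(tip,C),'axis',np.degrees(np.arctan2(ev[1],ev[0])).round(1))
    for j in range(1,k):
        f=full(ce[j])
        if abs(f[0]-256.5)<4 and abs(f[1]-205.2)<4:
            b=plane(c,full(np.argwhere(l==j)[:,::-1]),.064)[:,:2]*1000; ev=np.linalg.eigh(np.cov(b.T))[1][:,1];ev*=np.sign(ev[0])
            print('  bar mean',b.mean(0).round(1),'ang from cap',A(b.mean(0),C),'from well',A(b.mean(0),w),'axis',np.degrees(np.arctan2(ev[1],ev[0])).round(1),'dist',np.linalg.norm(b.mean(0)-C).round(1))
E
echo before; python3 cellang.py top0.npz; echo after; python3 cellang.py top2.npz; python3 - <<'E'
from h import *
c=dict(np.load('top2.npz'))
f=lambda u,v,z:plane(c,[(u+.5)/5.714-.5+220,(v+.5)/5.714-.5+190],z)[0]*1000
C=f(148,220,.098);t=f(178,125,.0745);b1=f(205,112,.064);b2=f(219,65,.064)
A=lambda a,b:np.degrees(np.arctan2(*(a-b)[1::-1])).round(1)
print(C,t,np.linalg.norm((t-C)[:2]),A(t,C),A(b1,C),A(b2,C),b1,b2)
E
```

```text
before
40 cap [534.2 151.6] lugmean [553.6 126.2] tip [558.7 118.4] ang mean/cap -52.7 mean/well -55.3 tip/cap -53.6 axis -55.8
  bar mean [596.5 132.6] ang from cap -17.0 from well -17.4 axis -19.3 dist 65.1
46 cap [534.3 151.3] lugmean [553.7 125.3] tip [559.  117.8] ang mean/cap -53.1 mean/well -56.0 tip/cap -53.6 axis -38.1
  bar mean [595.9 132.7] ang from cap -16.7 from well -17.5 axis -19.7 dist 64.3
52 cap [534.2 150.8] lugmean [553.6 124.1] tip [560.2 118.2] ang mean/cap -54.1 mean/well -57.4 tip/cap -51.5 axis 38.1
  bar mean [595.8 132.7] ang from cap -16.4 from well -17.5 axis -19.7 dist 64.2
after
40 cap [533.9 152. ] lugmean [566.8 145.3] tip [575.1 143.8] ang mean/cap -11.5 mean/well -11.5 tip/cap -11.2 axis -7.4
  bar mean [600.6 131.1] ang from cap -17.5 from well -17.7 axis -20.9 dist 69.9
  bar mean [589.8 135. ] ang from cap -16.9 from well -17.2 axis -14.3 dist 58.5
46 cap [534.1 151.5] lugmean [567.8 144.9] tip [576.4 143.9] ang mean/cap -11.1 mean/well -12.0 tip/cap -10.2 axis 25.5
  bar mean [595.7 132.8] ang from cap -16.9 from well -17.5 axis -20.3 dist 64.3
52 cap [534.6 150.7] lugmean [568.7 144.3] tip [576.7 143.2] ang mean/cap -10.7 mean/well -12.6 tip/cap -10.0 axis 62.8
  bar mean [595.7 132.7] ang from cap -16.4 from well -17.6 axis -20.4 dist 63.7
[533.38072157 154.38931797  98.        ] [577.85490527 145.65298259  74.5       ] 45.32412791740394 -11.1 -20.3 -18.7 [585.51713229 135.07896843  64.        ] [606.65287282 129.57335651  64.        ]
```

```bash

python3 -m crank '[[[-0.049,0.206,-0.05,0,0,0,87],[-0.049,0.206,-0.05,0,0,0,87],[-0.049,0.206,-0.03,0,0,0,87],[-0.049,0.206,-0.03,0,0,0,87],[-0.049,0.206,-0.03,0,0,0,87],[-0.049,0.206,-0.03,0,0,0,87],[-0.049,0.206,-0.03,0,0,0,87],[-0.049,0.206,-0.03,0,0,0,87]]]' >/dev/null
python3 - <<'E'
from h import *
c=snap('top','top3');s=snap('side','side3')
a=cv2.convertScaleAbs(c['color'][195:255,230:290,::-1],alpha=1.8);b=cv2.convertScaleAbs(s['color'][165:225,230:290,::-1],alpha=1.8)
cv2.imwrite('pics/v3.png',cv2.resize(np.hstack([a,b]),(800,400),interpolation=cv2.INTER_CUBIC))
E
```

```text
(no output)
```

View pics/v3.png

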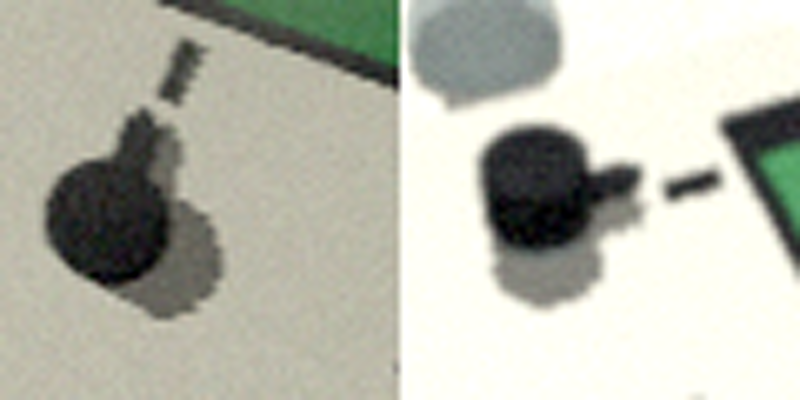

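The top half shows the cap top at (106,220), lug tip (141,109) and bar (193,40)-(170,104). The side half shows the cap top at (133,168), lug tip (240,174) and bar (320,178)-(266,190).

```bash
python3 - <<'E'
from tri import *
ct=dict(np.load('top3.npz'));cs=dict(np.load('side3.npz'))
P={'cap':((106,219),(133,170)),'lug':((141,109),(240,174)),'bout':((193,40),(320,178)),'bin':((170,104),(266,190))}
f=6.6667;R={}
Z={'cap':.098,'lug':.072,'bout':.064,'bin':.064}
T={};S={}
for k,(a,b) in P.items():
    a=(np.array(a)+.5)/f-.5+[230,195];b=(np.array(b)+.5)/f-.5+[230,165]
    p,e=tri(ct,cs,a,b);R[k]=p*1000;T[k]=plane(ct,a,Z[k])[0]*1000;S[k]=plane(cs,b,Z[k])[0]*1000
    print(k,R[k].round(1),round(e*1000,1),'top',T[k].round(1),'side',S[k].round(1))
A=lambda a,b:np.degrees(np.arctan2(*(a-b)[1::-1])).round(1)
for n,Q in(('tri',R),('top',T),('side',S)):
    bm=(Q['bout']+Q['bin'])/2; t=np.radians(-19.3); w=bm-64*np.array([np.cos(t),np.sin(t),0])
    print(n,'lug/cap',A(Q['lug'],Q['cap']),'bar/cap',A(bm,Q['cap']),'bar axis',A(Q['bout'],Q['bin']),'well from bar',w.round(1),'lug/well',A(Q['lug'],w),'bar-lug',A(bm,Q['lug']),'r',np.linalg.norm((Q['lug']-w)[:2]).round(1))
w=np.array([535.8,152,0])
for a in(-11,-15,-19.3):
    t=np.radians(a);p=(w+[46*np.cos(t),46*np.sin(t),72])/1000
    print(a,'top',((proj(ct,p)-[230,195]+.5)*f-.5).round(0),'side',((proj(cs,p)-[230,165]+.5)*f-.5).round(0))
E
```

```text
cap [535.3 155.2  93. ] 0.6 top [535.  154.5  98. ] side [532.1 151.1  98. ]
lug [580.3 146.4  68.2] 0.2 top [579.6 146.   72. ] side [578.1 143.2  72. ]
bout [607.9 128.5  61.3] 0.6 top [607.7 128.1  64. ] side [605.9 126.5  64. ]
bin [583.7 135.4  64.8] 1.9 top [583. 136.  64.] side [585.1 135.6  64. ]
tri lug/cap -11.2 bar/cap -21.1 bar axis -16.0 well from bar [535.4 153.1  63.1] lug/well -8.5 bar-lug -43.0 r 45.4
top lug/cap -10.8 bar/cap -20.4 bar axis -17.8 well from bar [534.9 153.2  64. ] lug/well -9.1 bar-lug -41.7 r 45.3
side lug/cap -9.8 bar/cap -17.5 bar axis -23.7 well from bar [535.1 152.2  64. ] lug/well -11.9 bar-lug -34.9 r 44.0
-11 top [[149. 106.]] side [[245. 171.]]
-15 top [[157. 108.]] side [[249. 176.]]
-19.3 top [[166. 110.]] side [[252. 181.]]
```

```bash

python3 -m crank '[[[0,0,0,0,0,0.0414,87],[0,0,0,0,0,0.0414,87],[0,0,0,0,0,0.0414,87],[0,0,0,0,0,0.0414,87],[0,0,0,0,0,0.0414,87],[0,0,0,0,0,0,87]]]' >/dev/null
python3 go.py .5365 .1525 .15 79.6
```

```text
shift [-0.8349 -0.7452  0.3478] turn z -0.0001 cur ang 79.58 tilt [-0.0001 -0.0005] pos [0.3992 0.3293 0.2195] open 0.993 F [-0.7  0.6  0.3] clk 8.2
```

```bash

python3 -m crank '[[[-0.1392,-0.1242,0,0,0,0,87],[-0.1392,-0.1242,0,0,0,0,87],[-0.1392,-0.1242,0,0,0,0,87],[-0.1392,-0.1242,0.08,0,0,0,87],[-0.1392,-0.1242,0.12,0,0,0,87],[-0.1392,-0.1242,0.12,0,0,0,87],[0,0,0,0,0,0,87],[0,0,0,0,0,0,87]]]' >/dev/null
python3 go.py .5365 .1525 .07 79.6
```

```text
shift [-0.0005 -0.0007  0.4237] turn z 0.0008 cur ang 79.75 tilt [-0.0022 -0.0002] pos [0.5366 0.1527 0.1547] open 0.99 F [-0.2  0.5  0.7] clk 9.0
```

```bash

python3 -m crank '[[[0,0,0.12,0,0,0,87],[0,0,0.12,0,0,0,87],[0,0,0.12,0,0,0,87],[0,0,0.063,0,0,0,87],[0,0,0,0,0,0,30],[0,0,0,0,0,0,30],[0,0,0,0,0,0,30],[0,0,0,0,0,0,30]]]' 10 >/dev/null
python3 -m crank '[[[0,0,0,0,0,0,30],[0,0,0,0,0,0,30],[0,0,0,0,0,0,30],[0,0,0,0,0,0.025,30],[0,0,0,0,0,0.0245,30],[0,0,0,0,0,0,30],[0,0,0,0,0,0,30]]]' 10
python3 -m crank '[[[0,0,0,0,0,0,87],[0,0,0,0,0,0,87],[0,0,0,0,0,0,87],[0,0,0,0,0,0,87],[0,0,-0.12,0,0,0,87],[0,0,-0.2,0,0,0,87],[0,0,-0.2,0,0,0,87],[0,0,-0.1,0,0,0,87]]]' >/dev/null
python3 go.py .43 .35 .21 71
```

```text
clock: 10.5
tool_pos: [0.5372, 0.1537, 0.0715]
tcp_rot: [[-0.945, 0.326, 0.001], [0.326, 0.945, 0.0], [-0.001, 0.0, -1.0]]
wrist_force: [0.9, -0.2, 3.3]
opening: 0.5
gripper_force: 10.0
shift [ 0.8298  0.7497 -0.0548] turn z -0.0007 cur ang 70.87 tilt [0.0049 0.0011] pos [0.5377 0.154  0.1993] open 0.99 F [ 0.  -0.2  0.3] clk 11.3
```

```bash

python3 -m crank '[[[0.138,0.125,0,0,0,0,87],[0.138,0.125,0,0,0,0,87],[0.138,0.125,0,0,0,0,87],[0.138,0.125,0,0,0,0,87],[0.138,0.125,0,0,0,0,87],[0.138,0.125,0,0,0,0,87],[0,0,0,0,0,0,87]]]' >/dev/null
python3 - <<'E'
from h import *
c=snap('top','top4');s=snap('side','side4')
a=cv2.convertScaleAbs(c['color'][195:255,230:290,::-1],alpha=1.8);b=cv2.convertScaleAbs(s['color'][165:225,230:290,::-1],alpha=1.8)
cv2.imwrite('pics/v4.png',cv2.resize(np.hstack([a,b]),(800,400),interpolation=cv2.INTER_CUBIC))
E
```

```text
(no output)
```

View pics/v4.png

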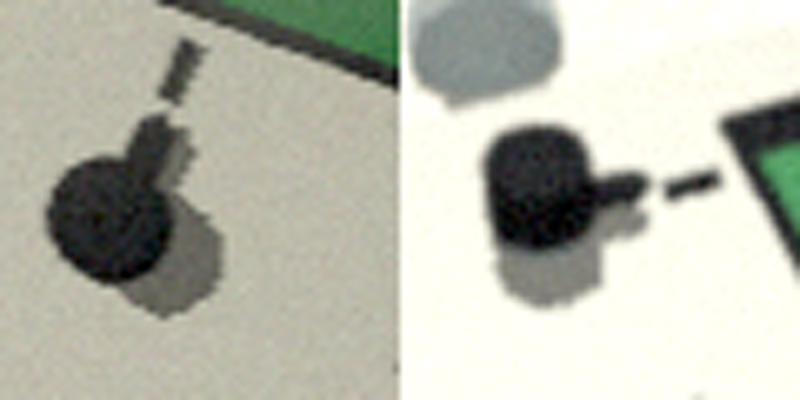

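The top half now shows the lug tip at (156,113) with the cap at (107,219); the side half shows the tip at (249,181) and the cap at (137,170). I'll recompute the angle and check the cap height from depth.

```bash
cat > chk.py <<'E'
from tri import *
import sys
tag=sys.argv[1];P=eval(sys.argv[2])
ct=dict(np.load(f'top{tag}.npz'));cs=dict(np.load(f'side{tag}.npz'))
f=6.6667;R={};Z={'cap':.098,'lug':.072,'bout':.064,'bin':.064};T={};S={}
P.update({'bout':((193,40),(320,178)),'bin':((170,104),(266,190))})
for k,(a,b) in P.items():
    a=(np.array(a)+.5)/f-.5+[230,195];b=(np.array(b)+.5)/f-.5+[230,165]
    p,e=tri(ct,cs,a,b);R[k]=p*1000;T[k]=plane(ct,a,Z[k])[0]*1000;S[k]=plane(cs,b,Z[k])[0]*1000
    print(k,R[k].round(1),round(e*1000,1))
A=lambda a,b:np.degrees(np.arctan2(*(a-b)[1::-1])).round(1)
for n,Q in(('tri',R),('top',T),('side',S)):
    bm=(Q['bout']+Q['bin'])/2; t=np.radians(-19.3); w=bm-64*np.array([np.cos(t),np.sin(t),0])
    print(n,'lug/cap',A(Q['lug'],Q['cap']),'bar/cap',A(bm,Q['cap']),'lug/well',A(Q['lug'],w),'r',np.linalg.norm((Q['lug']-w)[:2]).round(1))
E
python3 chk.py 4 "{'cap':((107,219),(137,170)),'lug':((156,113),(249,181))}"
python3 - <<'E'
from h import *
for tag in '0','3','4':
  for n,uv in(('top',(246,228)),('side',(250,189))):
    c=dict(np.load(f'{n}{tag}.npz'));g=np.array([(uv[0]+i,uv[1]+j) for i in range(-3,4) for j in range(-3,4)])
    print(tag,n,np.median(depth(c,g)[:,2]).round(4))
for i in '0234': print(i);
E
for i in 3 4; do echo $i; python3 cellang.py top$i.npz|grep -v bar; done
```

```text
cap [535.9 154.5  93. ] 0.7
lug [579.3 140.2  69.3] 1.5
bout [607.9 128.5  61.3] 0.6
bin [583.7 135.4  64.8] 1.9
tri lug/cap -18.3 bar/cap -20.7 lug/well -16.3 r 45.7
top lug/cap -17.7 bar/cap -20.1 lug/well -16.5 r 45.1
side lug/cap -15.4 bar/cap -17.0 lug/well -18.6 r 45.6
0 top 0.0984
0 side 0.0988
3 top 0.0982
3 side 0.0986
4 top 0.0975
4 side 0.0988
0
2
3
4
3
40 cap [534. 152.] lugmean [566.7 145.6] tip [574.5 144.1] ang mean/cap -11.0 mean/well -11.0 tip/cap -11.0 axis -3.5
46 cap [534.1 151.8] lugmean [567.5 145.1] tip [575.8 143.5] ang mean/cap -11.2 mean/well -11.6 tip/cap -11.2 axis 13.8
52 cap [534.2 151.2] lugmean [568.1 144.7] tip [576.4 143.2] ang mean/cap -10.9 mean/well -12.2 tip/cap -10.7 axis 48.5
4
40 cap [534.3 151.4] lugmean [565.5 141. ] tip [574.  138.8] ang mean/cap -18.4 mean/well -19.7 tip/cap -17.7 axis -16.6
46 cap [534.6 151.1] lugmean [566.3 140.5] tip [574.6 138.5] ang mean/cap -18.5 mean/well -20.1 tip/cap -17.5 axis -12.4
52 cap [535.  150.5] lugmean [567.2 139.9] tip [575.2 137.9] ang mean/cap -18.2 mean/well -20.5 tip/cap -17.4 axis 64.8
```

```bash
cat > prof.py <<'E'
from h import *
import sys
tag=sys.argv[1]; yaw=-19.3
for n in('top','side'):
    c=dict(np.load(f'{n}{tag}.npz'));g=c['color'].max(2).astype(np.float32)
    t=np.radians(yaw);ex=np.array([np.cos(t),np.sin(t),0]);ey=np.array([-np.sin(t),np.cos(t),0])
    def samp(P): 
        uv=proj(c,P).astype(np.float32); return cv2.remap(g,uv[:,0].copy(),uv[:,1].copy(),cv2.INTER_LINEAR).ravel()
    w=np.array([.5355,.153,0]); s=np.arange(-.012,.0121,.001)
    # bar lateral offset
    o=[]
    for rr in np.arange(.056,.073,.004):
        v=samp(w+[0,0,.064]+ex*rr+ey*s[:,None]); d=np.clip(v.max()*.85-v,0,None); o.append((d*s).sum()/d.sum()*1000)
    o=np.array(o);print(n,'bar lateral',o.round(1)); w=w+ey*o.mean()/1000
    s=np.arange(-.014,.0141,.002); print('  lateral',(s*1000).round().astype(int))
    for rr in np.arange(.026,.051,.003):
        v=samp(w+[0,0,.0745]+ex*rr+ey*s[:,None]); print('  r',round(rr*1000),v.round().astype(int))
E
python3 prof.py 4
```

```text
top bar lateral [0.9 1.  0.4 0.5 0.5]
  lateral [-14 -12 -10  -8  -6  -4  -2   0   2   4   6   8  10  12  14]
  r 26 [ 61  59  50  37  29  29  28  27  27  31  53  82 102 104 104]
  r 29 [ 61  61  52  37  30  27  27  29  29  33  52  87 101 105 103]
  r 32 [ 59  61  52  40  27  31  30  27  27  32  61  91 106 107 105]
  r 35 [ 61  59  53  36  30  29  30  31  30  39  65  92 103 105 104]
  r 38 [ 78  59  52  39  32  29  31  32  36  38  73  98 106 105 106]
  r 41 [ 88  72  60  57  56  46  33  36  50  67  92 105 104 106 107]
  r 44 [100  96  99 103  96  80  57  66  84  99 104 106 106 106 104]
  r 47 [105 104 103 104 104  96  94  99 104 103 103 105 104 103 103]
  r 50 [105 105 103  97  81  66  75  75  78  91 106 105 106 106 104]
side bar lateral [-1.1 -0.8 -1.1 -1.1 -0.9]
  lateral [-14 -12 -10  -8  -6  -4  -2   0   2   4   6   8  10  12  14]
  r 26 [68 60 45 29 21 19 23 28 32 35 52 71 87 94 93]
  r 29 [ 66  60  50  38  27  21  24  27  29  40  64  90 109 124 127]
  r 32 [ 63  54  45  33  21  23  25  27  30  44  64  88 112 128 138]
  r 35 [ 87  75  53  31  23  26  27  27  34  49  69  95 118 132 142]
  r 38 [119 110  82  54  34  24  27  30  38  48  77 107 123 139 141]
  r 41 [139 131 114  91  66  48  37  42  50  67  94 114 130 139 142]
  r 44 [137 139 131 117 102  87  76  78  84  99 116 128 141 143 145]
  r 47 [107 105 110 112 116 118 118 118 122 130 134 138 141 142 142]
  r 50 [ 65  51  54  74  90 108 125 134 138 141 141 142 143 143 142]
```

The profiles put the lug within about 1.5° of the bar axis, and the cap top is at 98 mm (fully down). On to the dial.

```bash

python3 -m crank '[[[0,0,0,0,0,-0.0437,87],[0,0,0,0,0,-0.0437,87],[0,0,0,0,0,-0.0437,87],[0,0,0,0,0,-0.0437,87],[0,0,0,0,0,-0.0437,87],[0,0,0,0,0,-0.0437,87],[0,0,0,0,0,0,87]]]' >/dev/null
python3 go.py .4828 .0008 .16 118
```

```text
shift [ 0.5853 -1.6577  0.1758] turn z 0.0001 cur ang 118.01 tilt [ 0.0001 -0.0005] pos [0.4304 0.3485 0.195 ] open 0.991 F [-0.4 -0.2  0.6] clk 12.8
```

```bash

python3 -m crank '[[[0.0732,-0.2072,0,0,0,0,87],[0.0732,-0.2072,0,0,0,0,87],[0.0732,-0.2072,0,0,0,0,87],[0.0732,-0.2072,0,0,0,0,87],[0.0732,-0.2072,0.02,0,0,0,87],[0.0732,-0.2072,0.04,0,0,0,87],[0.0732,-0.2072,0.05,0,0,0,87],[0.0732,-0.2072,0.05,0,0,0,87]]]' >/dev/null
python3 -m crank '[[[0,0,0,0,0,0,87],[0,0,0,0,0,0,87]]]' >/dev/null
python3 go.py .4828 .0008 .073 118
```

```text
shift [-0.0041 -0.0024  0.4491] turn z -0.0017 cur ang 117.69 tilt [-0.0007  0.0004] pos [0.4819 0.0008 0.1628] open 0.991 F [0.  0.7 0.5] clk 13.8
```

```bash

python3 -m crank '[[[-0.004,-0.002,0.12,0,0,0,87],[0,0,0.12,0,0,0,87],[0,0,0.12,0,0,0,87],[0,0,0.06,0,0,0,87],[0,0,0.027,0,0,0,87],[0,0,0,0,0,0,87]]]' 20
python3 -m crank '[[[0,0,0,0,0,0,5],[0,0,0,0,0,0,5],[0,0,0,0,0,0,5],[0,0,0,0,0,0,5],[0,0,0,0,0,0,5],[0,0,0,0,0,0,5],[0,0,0,0,0,0,5],[0,0,0,0,0,0,5]]]' 20
python3 -m crank '[[[0,0,0,0,0,0,5],[0,0,0,0,0,0,5],[0,0,0,0,0,0,5],[0,0,0,0,0,0,5],[0,0,0,0,0,0,5]]]' 20
python3 go.py .4828 .0008 .073 55.7;python3 -c "
from h import *;print(r.sense()['wrist_torque'])"
```

```text
clock: 14.4
tool_pos: [0.483, 0.0027, 0.0737]
tcp_rot: [[-0.882, -0.471, -0.0], [-0.471, 0.882, 0.0], [0.0, 0.0, -1.0]]
wrist_force: [-0.1, -0.6, 0.3]
opening: 0.989
gripper_force: 0.0
clock: 15.2
tool_pos: [0.483, 0.0021, 0.0736]
tcp_rot: [[-0.883, -0.47, -0.0], [-0.47, 0.883, 0.0], [0.0, 0.0, -1.0]]
wrist_force: [1.0, 0.4, -1.1]
opening: 0.302
gripper_force: 0.0
clock: 15.7
tool_pos: [0.4822, 0.0032, 0.0736]
tcp_rot: [[-0.882, -0.471, -0.002], [-0.471, 0.882, 0.002], [0.001, 0.003, -1.0]]
wrist_force: [-5.2, 2.6, 1.3]
opening: 0.135
gripper_force: 20.0
shift [ 0.003  -0.012   0.0028] turn z 0.3466 cur ang 118.09 tilt [-0.0021  0.002 ] pos [0.4822 0.0032 0.0736] open 0.135 F [-5.2  2.6  1.3] clk 15.7
[ 0.64118644  0.65233546 -0.02673104]
```

```bash

python3 -m crank '[[[0,0,0,0,0,0.0433,5],[0,0,0,0,0,0.0433,5],[0,0,0,0,0,0.0433,5],[0,0,0,0,0,0.0433,5],[0,0,0,0,0,0.0433,5],[0,0,0,0,0,0.0433,5],[0,0,0,0,0,0.0433,5],[0,0,0,0,0,0.0433,5]]]' 30
python3 -m crank '[[[0,0,0,0,0,0,5],[0,0,0,0,0,0,5],[0,0,0,0,0,0,5]]]' >/dev/null
python3 go.py .4828 .0008 .073 55.7;python3 -c "
from h import *;print(r.sense()['wrist_torque'])"
```

```text
clock: 16.5
tool_pos: [0.4823, 0.0049, 0.0736]
tcp_rot: [[-0.824, 0.567, -0.002], [0.567, 0.824, 0.005], [0.004, 0.003, -1.0]]
wrist_force: [-2.3, 9.2, 2.0]
opening: 0.137
gripper_force: 30.0
shift [-0.0134 -0.0155  0.0029] turn z 0.0006 cur ang 55.8 tilt [-0.0017  0.0052] pos [0.4823 0.0049 0.0736] open 0.137 F [-2.9  9.1  2.3] clk 16.8
[ 1.54278242  0.54881924 -0.03670534]
```

Release, lift, retreat, then look.

```bash

python3 -m crank '[[[0,0,0,0,0,0,50],[0,0,0,0,0,0,87],[0,0,0,0,0,0,87],[0,0,0,0,0,0,87],[0,0,0,0,0,0,87],[0,0,0,0,0,0,87],[0,0,-0.1,0,0,0,87],[0,0,-0.2,0,0,0,87]]]' >/dev/null
python3 -m crank '[[[0,0,-0.2,0,0,0,87],[0,0,-0.2,0,0,0,87],[0,0,0,0,0,0,87]]]' >/dev/null
python3 go.py .40 .34 .21 55.8
```

```text
shift [1.3044 1.1562 0.0468] turn z -0.0006 cur ang 55.69 tilt [ 0.0106 -0.0008] pos [0.4851 0.002  0.2205] open 0.989 F [-0.5 -0.7  0.9] clk 17.9
```

```bash

python3 -m crank '[[[0.163,0.144,0,0,0,0,87],[0.163,0.144,0,0,0,0,87],[0.163,0.144,0,0,0,0,87],[0.163,0.144,0,0,0,0,87],[0.163,0.144,0,0,0,0,87],[0.163,0.144,0,0,0,0,87],[0.163,0.144,0,0,0,0,87],[0.163,0.144,0,0,0,0,87]]]' |head -2
python3 - <<'E'
from h import *
c=snap('top','top5');s=snap('side','side5')
a=cv2.convertScaleAbs(c['color'][195:285,240:350,::-1],alpha=1.8);b=cv2.convertScaleAbs(s['color'][170:260,225:335,::-1],alpha=1.8)
cv2.imwrite('pics/v5.png',cv2.resize(np.hstack([a,b]),(800,327),interpolation=cv2.INTER_CUBIC))
E
python3 prof.py 5|grep -A9 top
```

```text
clock: 18.7
tool_pos: [0.3965, 0.341, 0.2127]
top bar lateral [1.  0.9 0.4 0.7 0.4]
  lateral [-14 -12 -10  -8  -6  -4  -2   0   2   4   6   8  10  12  14]
  r 26 [ 58  59  50  37  26  26  25  25  30  29  51  82 104 105 106]
  r 29 [ 57  56  53  40  33  30  32  32  34  36  51  86 100 104 104]
  r 32 [ 59  58  53  44  31  26  29  28  31  37  62  90 105 107 106]
  r 35 [ 60  58  54  41  33  32  34  37  33  40  65  95 104 105 104]
  r 38 [ 79  60  53  39  31  33  34  34  35  39  71  95 104 105 105]
  r 41 [ 88  72  59  56  58  46  33  39  47  67  94 105 105 104 106]
  r 44 [100  98 102 104  95  79  56  67  84  98 105 105 106 107 104]
  r 47 [105 105 104 104 106  95  94 101 106 105 105 105 107 105 104]
```

View pics/v5.png

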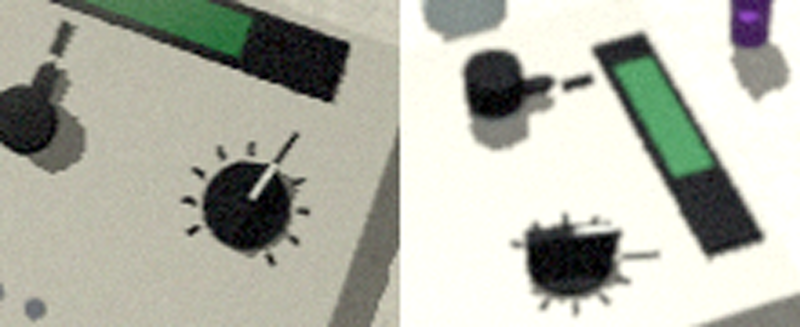

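The top half shows the white pointer line (251,198)-(276,164) running straight into the long line (277,162)-(298,133); the lug still points at the bar. One numeric check of the two line directions.

```bash
python3 - <<'E'
from h import *
c=dict(np.load('top5.npz'));g=c['color'].max(2).astype(float)
def fit(mask,wt,z):
    v,u=np.nonzero(mask);P=plane(c,np.c_[u,v],z)[:,:2]*1000;w=wt[v,u];mu=np.average(P,0,w)
    e=np.linalg.eigh(np.cov(P.T,aweights=w))[1][:,1];e*=np.sign(e[0]);return mu.round(1),np.degrees(np.arctan2(e[1],e[0])).round(1),len(u)
V,U=np.mgrid[:420,:560]; s=400/110
x=240+U*0
w=(U>240+246/s)&(U<240+277/s)&(V>195+165/s)&(V<195+202/s)
m=w&(g>62); print('white',fit(m,np.clip(g-50,0,60),.092))
# keep disc interior only
k=(U>240+272/s)&(U<240+303/s)&(V>195+128/s)&(V<195+160/s)&(g<85)
print('long',fit(k,100-g,.06))
E
python3 - <<'E'
from h import *
a=dict(np.load('top0.npz'))['color'].astype(int);b=dict(np.load('top5.npz'))['color'].astype(int)
d=np.abs(a-b).max(2)
for n,(u,v) in dict(flask=(190,198),reagent=(370,254),shield=(360,297)).items(): print(n,d[v-18:v+18,u-18:u+18].max())
E
```

```text
white (array([497.5,  -6.1]), np.float64(-36.2), 25)
long (array([524.3, -24.1]), np.float64(-36.1), 22)
flask 16
reagent 21
shield 16
```

Pointer and long line agree (-36.2° vs -36.1°), and the three bystanders have not moved.

```bash
python3 -c "
from rig import r
print(r.close_job())"
```

```text
the job is handed in; nothing more can be done
None
```

I handed the job in at about 19 s: the cell is fully down with its lug on the index bar, though my lug-angle estimates differed by 1–3°; the dial pointer is on the long line to within my measurement, and the flask, reagent bottle and light shield look unmoved.

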